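# Shut and latch the drop-front stake chest

## Robot

A 7-joint arm with a two-finger parallel gripper is mounted at the origin on the work surface. World frame = base frame: x ahead of the robot, y to its left, z up, the work surface at z = 0. Lengths are in m, angles in rad, forces in N, time in s.
With the tool pointing down it reaches from about 0.425 to 0.925 m from the base axis. Payload 6.8 kg.
Tool frame: the origin (TCP) lies midway between the tips of the shut fingers; the grasp point (between the pads) lies 19 mm behind it; z points along the fingers, y is the line along which they close (so a half turn about z gives the same grasp; the last joint's range is limited). The gripper opens to 88 mm and grips with 3 to 60 N. Pads are 20 mm wide; open, the fingers measure 115 mm over their backs; the gripper's body (75 mm by 178 mm) begins 61 mm behind the grasp point.
Start: joints at [-1.306, 0.477, 0.022, 1.555, -0.011, 1.109, -0.083], TCP at [0.246, 0.629, 0.223] pointing down, gripper open.
Joint ranges: [-2.96, 2.96], [-0.34, 2.1], [-1.41, 1.46], [0.24, 2.44], [-1.37, 4.51], [0.17, 1.92], [-2.96, 2.96]. Speed limits (rad/s): [2.39, 2.39, 3.14, 3.14, 3.14, 3.14, 3.14].

## Interface

Orientations are given as a 3x3 rotation matrix whose columns are the frame's x, y, z axes.
In Python, from cell import readout, imaging, order, finder gives the robot as it stands.
- The arm moves only by the tool servo_tool, never from a script. Its argument "increments" is a list that holds one entry, the list of rows, each a list of 7 numbers: the turn, a rotation vector about the tool's x, y, z in rad, then the shift along the tool's x, y, z in cm, then the finger opening in cm, from 0 to 8.78. In form: [[[wx, wy, wz, dx, dy, dz, gripper], ...]]. A call has 1 to 12 rows; each row shifts and turns the commanded pose from where the row before left it, along the tool's axes as they then stand; what a row does not reach is not made up. A row lasts 1/8 s, in which the tool goes at most 62.5 mm and 10.7 degrees, less where a joint would pass 70% of its speed; a pose out of reach is approached as far as the arm can. A call is refused whole if a number of a shift passes 6.25 or a number of a turn 0.188, either way. A call with a gripper value outside its range is refused whole. The fingers move at their own pace and stop on an object; "grip_force" is the grip in N (left out, the last holds). Time passes only in rows, so rows that do not move let the fingers close. It gives the time, the measured TCP pose, the force, the opening and the grip force at its end, in the units of the state.
- readout.get_state(): the state, without advancing time (a new reading comes with each control period).
- imaging.grab_frame(name): name is "scene" or "top" or "wrist"; returns a dict with "color" (384x512x3 uint8, red, green, blue), "fx", "fy", "cx", "cy" (pixels), "cam_to_world" (4x4, takes a point from camera to world coordinates); the wrist camera has in their place "tool_from_camera" (4x4, takes a point from camera to tool coordinates, whose origin is the TCP and whose axes are the flange's). Camera axes: x right, y down, z forward; pixel columns grow to the right and rows downward; lengths in m; the calibration is good to about 2 mm. A picture is of the moment at which its call begins: read the wrist's pose just before it. There is no depth.
- order.hand_in(): hands the job in; it is judged then, once.
Trained networks look in a picture, given as the dict that the camera call returned (one of the last four; its "shot" number tells which), for a name from the list of things; names that differ only in an ending like _2 or _b are one class to them, and where a whole thing is asked for, a point or a joint stands for the part that bears it (a point fixed in the world has none). Each returns a list of dicts, best first, with "score" (0 to 1); they miss things now and then, are a little off and sometimes report something else, mostly with a low value. They report only what shows in the picture. A call takes as long as a camera call.
- finder.outline_of(label, picture): "region" (384x512 bool, what is visible of it) and "extent" ([left, top, width, height] in pixels, round what is visible of it).
The state is a dict: "time": time; "joints": joint angles; "joint_velocities": joint speeds; "tau": joint torques, N m; "tool_pos": TCP position; "orientation": TCP orientation; "force": force on the tool from outside, world axes, zero at the start; "torque": the same for the moment, N m; "grip_width": finger opening in m; "grasp_force": force on a finger pad.
Only numpy, scipy, OpenCV 4.12 (cv2) and the standard library are available. Lean on these libraries where they do the work, as an engineer would, in place of code of your own. Each camera call takes 0.05 s, during which the arm holds its last target. There are 200 camera calls.

## Task

Shut the leaning lid of the grey tool chest, swing the wire bail of the draw latch over so that its bar drops behind the hooked keeper on the lid, then swing the latch lever back and press it down over centre until it lies fully home and clamps the lid. Leave the hammer, the steel cone and the wooden block where they are.

Things in the scene. Friction and masses are not known exactly. Their poses are not given: they have to be found in the camera images.
- chest: Grey sheet-steel tool chest, fixed to the bench, 140 deep (x) x 200 wide (y) x 150 mm high. Origin on the bench, mid-width, below the seam between chest and lid. x points out of the chest through the lid, y along the seam, z up; the chest lies at x -140 to 0. The draw latch (lever, wire bail) stands on its flat top, on the line y = 0, and the keeper on the lid's top.
- lid (a joint): Hinge of the drop lid (50 deep x 200 wide x 120 mm high, 0.7 kg) along its lower edge, at chest x = 0, z = 30 mm. 0 = shut, its top level with the chest's top at z = 150 mm; positive = leaning out towards chest +x, at most 0.6 rad. A stiff hinge: the lid stays where it is left and takes 5 to 8 N at its upper edge to move. Clamped, it presses a soft seal and reads slightly below 0.
- lid_edge (a point): Middle of the lid's outer upper edge (the edge away from the chest): with the lid shut at chest x = 50, z = 150 mm. It moves on an arc about the hinge, rising 20 to 30 mm as it comes in, so a push on it should rise with it: grippy fingers pushed in dead level can jam.
- keeper (a point): Keeper on the lid's top: a steel hook 26 wide, 16 mm tall, a post with a lip that points away from the chest. The point is the seat of the bail's bar under the lip, 7.5 mm above the lid's top; the lip reaches 3.5 mm farther out and its top lies 8.5 mm higher. With the lid shut: chest x = 16, y = 0, z = 157.5 mm. Axes: the lid's (the chest's when shut).
- lever_pivot (a point): Pivot axis (along chest y) of the latch lever, fixed on the chest's top at chest x = -46, y = 0, z = 162 mm.
- lever (a joint): Angle of the latch lever, a steel bar 79 mm long from its pivot, 22 wide, 5 mm thick. 0 = upright; negative = leaning towards lid and keeper (to -0.6); positive = leaning away from the lid; 1.71 = its stop, lying along the chest's top, fully home. Light friction holds it (1 N at its end). With the bail hooked it resists from about 1.0 to its dead centre near 1.5, then snaps home.
- lever_tip (a point): Centre of the lever's thick end (30 wide, 11 thick, 12 mm long), 73 mm from the pivot axis. Pressing the hooked lever over centre takes a few N here.
- bail (a joint): Angle of the wire bail relative to the lever. The U of round wire (42 wide, 77 mm from its hinge to the cross bar) hinges on both sides of the lever, 17 mm from the lever pivot. 0 = in line with the lever; positive = tilted farther from the lid, to a stop at 0.7 where it rests at the start; negative = towards the lid. It swings freely: pushed past upright, it falls onto the lid.
- bail_bar (a point): Middle of the bail's cross bar (7 mm thick, along chest y). If the lever leans back more than about 0.2 rad, the falling bar may land on top of the keeper; it drops behind it when the lever is pushed towards the lid (to about -0.3). Swinging the lever back then draws the bar under the lip.
- hammer: Bystander: hammer, 260 mm long, wooden handle, lying on the bench. Origin under the middle of its length.
- cone: Bystander: small steel cone mandrel, 68 mm across the foot, 122 mm tall, standing. Origin at the centre of its underside.
- block: Bystander: dark wooden forming block 110 x 80 x 50 mm. Origin at the centre of its underside.

How it is judged:
By the outcome, as a careful person would: the job done as asked, in the order asked, and still so for the second after the job is handed in, with the robot touching nothing.
It also fails if it takes over 72 s, if anything falls off the work surface, if the arm or the gripper's body presses on something with over 40 N, if the wrist force passes 120 N, or if a joint passes its speed limit or range.

## Working session

There is one attempt and no reset: what is moved stays moved. The work goes in short steps, Python scripts to look and compute and a tool call to move; the robot and the scene stay as the last step left them, time stands still between calls to the robot, and variables do not carry over. Pictures are saved under pics/ and viewed, at most 10 in all, crops included, and the job is handed in when it is done.

Besides the shell and the picture viewer there is one more tool, called after "Call:" by a JSON object that holds its "fn" and its "kwargs". servo_tool: Moves the arm, as the interface text tells. Its arguments: {"type":"object","properties":{"increments":{"type":"array"},"grip_force":{"type":"number"}},"required":["increments"]}

```bash
mkdir -p pics; ls; python3 - <<'E'
from cell import readout, imaging, finder
import cv2, numpy as np
s=readout.get_state(); print(s['time'],s['tool_pos'],s['orientation'],s['force'])
ims=[]
for n in("scene","top"):
    p=imaging.grab_frame(n); np.savez('pics/%s0.npz'%n,**{k:p[k] for k in('color','fx','fy','cx','cy','cam_to_world')})
    print(n,p['fx'],p['cx'],p['cy'],np.round(p['cam_to_world'],3).tolist())
    for l in("chest","lid","keeper","lever","bail","lever_tip","bail_bar","hammer","cone","block"):
        try:
            r=finder.outline_of(l,p); print(l,[(round(q['score'],2),q['extent']) for q in r[:2]])
        except Exception as e: print(l,e)
    cv2.imwrite('pics/%s0.png'%n,p['color'][:,:,::-1])
E
```

```text
pics
0.0 [0.24566303 0.6280557  0.22173165] [[-9.31327836e-01  3.64181562e-01 -5.02157756e-04]
 [ 3.64181878e-01  9.31326308e-01 -1.69356451e-03]
 [-1.49092240e-04 -1.76014052e-03 -9.99998440e-01]] [ 0.02729407 -0.50003435 -0.34385924]
scene 391.4541639466133 260.0234947318663 185.2659411566774 [[0.599, 0.449, -0.663, 1.139], [0.8, -0.361, 0.479, -0.36], [-0.024, -0.818, -0.575, 0.687], [0.0, 0.0, 0.0, 1.0]]
chest [(0.95, [228.1, 144.1, 112.7, 121.3])]
lid [(0.72, [230.6, 201.5, 92.3, 61.8])]
keeper [(0.8, [228.5, 201.2, 94.9, 62.2])]
lever [(0.72, [278.0, 145.0, 27.7, 31.8]), (0.32, [224.6, 300.6, 62.1, 73.2])]
bail [(0.67, [282.4, 145.1, 25.0, 28.5])]
lever_tip [(0.89, [278.8, 147.1, 28.7, 35.8])]
bail_bar [(0.67, [282.1, 145.1, 26.0, 30.5])]
hammer [(0.46, [279.3, 160.1, 79.9, 33.5])]
cone [(0.61, [329.7, 218.4, 29.2, 54.4])]
block [(0.72, [228.0, 297.9, 60.6, 73.1])]
top 457.4271688802477 254.37553982527717 193.46331223439947 [[0.003, -0.994, 0.106, 0.423], [-1.0, -0.003, 0.004, 0.073], [-0.004, -0.106, -0.994, 1.489], [0.0, 0.0, 0.0, 1.0]]
chest [(0.87, [189.8, 147.1, 99.1, 94.5]), (0.4, [151.8, 204.1, 47.8, 75.1])]
lid [(0.8, [237.0, 146.8, 55.9, 68.9])]
keeper [(0.86, [236.8, 149.4, 53.4, 61.7]), (0.74, [194.7, 146.9, 93.9, 93.9])]
lever [(0.79, [209.2, 190.7, 27.6, 22.6])]
bail [(0.7, [235.2, 149.0, 53.4, 69.3]), (0.54, [212.9, 142.1, 21.5, 18.7])]
lever_tip [(0.64, [208.6, 193.2, 26.1, 20.5])]
bail_bar []
hammer [(0.93, [149.9, 204.4, 47.5, 75.7])]
cone [(0.71, [214.0, 141.7, 18.6, 21.3])]
block [(0.91, [290.4, 118.7, 37.0, 37.1])]
```

```bash
python3 - <<'E'
import cv2
a=cv2.imread('pics/scene0.png')[120:300,190:400]; b=cv2.imread('pics/top0.png')[110:290,140:340]
cv2.imwrite('pics/sc.png',cv2.resize(a,None,fx=3.3,fy=3.3,interpolation=cv2.INTER_CUBIC))
cv2.imwrite('pics/tc.png',cv2.resize(b,None,fx=3.3,fy=3.3,interpolation=cv2.INTER_CUBIC))
E
```

```text
(no output)
```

View pics/sc.png

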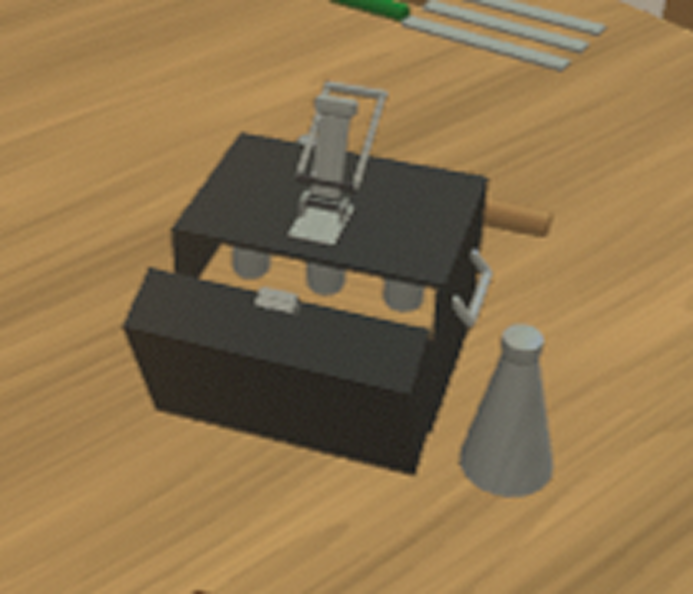

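View pics/tc.png

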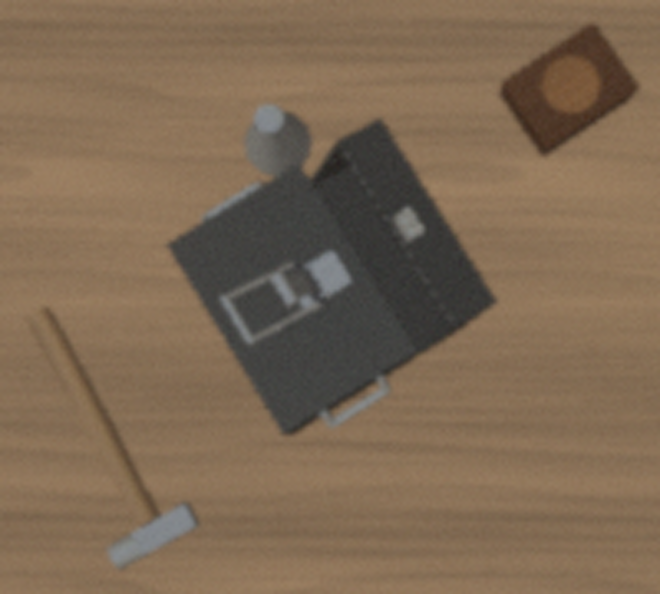

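Scene crop: the chest top, the lid leaning open and the lever are visible, with the bail bar at about (355,90) and the lever tip at (335,105). The cone stands near the +y side. Top crop: chest rotated, the lid facing right and up, keeper at (408,224), bail bar at (238,320). Next I fit the poses.

```bash
cat > fit.py <<'E'
import numpy as np
from scipy.optimize import least_squares
C={n:dict(np.load('pics/%s0.npz'%n)) for n in('scene','top')}
off={'scene':(190,120),'top':(140,110)}
def proj(n,P):
    c=C[n];T=np.linalg.inv(c['cam_to_world']);q=T[:3,:3]@P+T[:3,3];return np.array([c['fx']*q[0]/q[2]+c['cx'],c['fy']*q[1]/q[2]+c['cy']])
def lid(x,y,z,th):
    dz=z-.03;return np.array([x*np.cos(th)+dz*np.sin(th),y,.03+dz*np.cos(th)-x*np.sin(th)])
def tip(l,r=.073): return np.array([-.046-r*np.sin(l),0,.162+r*np.cos(l)])
def bar(l,b,y=0,L=.077):
    p=tip(l,.017);a=l+b;return p+np.array([-L*np.sin(a),y,L*np.cos(a)])
def world(p,P):
    c,s=np.cos(p[2]),np.sin(p[2]);return np.array([p[0]+c*P[0]-s*P[1],p[1]+s*P[0]+c*P[1],P[2]])
def pts(p):
    t,l,b=p[3:6]
    return [('scene',243,133,(-.14,-.1,.15)),('scene',486,179,(-.14,.1,.15)),('scene',437,285,(0,.1,.15)),('scene',173,230,(0,-.1,.15)),
    ('scene',127,326,lid(.05,-.1,.15,t)),('scene',408,391,lid(.05,.1,.15,t)),('scene',157,408,lid(.05,-.1,.03,t)),('scene',415,473,lid(.05,.1,.03,t)),('scene',150,268,lid(0,-.1,.15,t)),
    ('top',170,245,(-.14,.1,.15)),('top',288,433,(-.14,-.1,.15)),('top',300,170,(0,.1,.15)),('top',410,357,(0,-.1,.15)),
    ('top',380,122,lid(.05,.1,.15,t)),('top',495,300,lid(.05,-.1,.15,t)),
    ('scene',335,105,tip(l)),('scene',327,87,bar(l,b,-.019)),('scene',386,94,bar(l,b,.019)),('top',225,299,bar(l,b,.019)),('top',250,340,bar(l,b,-.019))]
def res(p): 
    return np.concatenate([proj(n,world(p,np.array(P)))-(np.array([u,v])+.5)/3.3+.5-np.array(off[n]) for n,u,v,P in pts(p)])
if __name__=='__main__':
    r=least_squares(res,[.45,.06,-1.05,.3,0.2,.7],loss='soft_l1');p=r.x
    print(np.round(p,4));print(np.round(res(p).reshape(-1,2),1).tolist());np.save('p.npy',p)
    for n,P in dict(edge=lid(.05,0,.15,p[3]),edge0=np.array([.05,0,.15]),tip=tip(p[4]),bar=bar(p[4],p[5]),pivot=np.array([-.046,0,.162]),keeper0=np.array([.016,0,.1575])).items(): print(n,np.round(P,3),np.round(world(p,P),3))
    from cell import finder
E
python3 fit.py
```

```text
[ 0.5856  0.098  -1.0092  0.3325  0.3226  0.7341]
[[-1.3, -0.9], [0.4, -1.4], [2.0, -0.6], [-1.1, -1.1], [-1.9, -0.6], [0.3, 0.3], [-0.9, 0.2], [-0.2, 0.7], [-0.7, -0.9], [-1.6, -0.7], [-1.8, 0.1], [-0.6, -2.8], [1.9, -2.3], [-0.2, -1.8], [0.5, 0.0], [-0.3, -0.2], [0.6, -0.2], [-2.2, 0.1], [-0.1, 0.2], [-0.6, -0.7]]
edge [0.086 0.    0.127] [0.632 0.025 0.127]
edge0 [0.05 0.   0.15] [0.612 0.056 0.15 ]
tip [-0.069  0.     0.231] [0.549 0.157 0.231]
bar [-0.118  0.     0.216] [0.523 0.198 0.216]
pivot [-0.046  0.     0.162] [0.561 0.137 0.162]
keeper0 [0.016 0.    0.158] [0.594 0.084 0.158]
```

Call:
{"fn": "servo_tool", "kwargs": {"increments": [[[0, 0, 0.16, 0, 0, -2, 0], [0, 0, 0.16, 0, 0, -2, 0], [0, 0, 0.16, 0, 0, -2, 0], [0, 0, 0.157, 0, 0, -2, 0], [0, 0, 0, 0, 0, 0, 0], [0, 0, 0, 0, 0, 0, 0]]], "grip_force": 20}}

```text
time: 1.85
tool_pos: [0.2456, 0.6283, 0.3017]
orientation: [[-0.535, 0.845, -0.0], [0.845, 0.535, -0.001], [-0.001, -0.001, -1.0]]
force: [-1.0, -0.1, 0.3]
grip_width: 0.0311
grasp_force: 0.0
```

```bash
cat > st.py <<'E'
import numpy as np
from cell import readout
p=np.load('p.npy');c,s=np.cos(p[2]),np.sin(p[2]);R=np.array([[c,-s,0],[s,c,0],[0,0,1]])
def st():
    q=readout.get_state();print('t',q['time'],'TCPchest',np.round(R.T@(q['tool_pos']-[p[0],p[1],0]),4),'F',np.round(R.T@q['force'],1),'w',q['grip_width'])
    print(np.round(R.T@q['orientation'],3).tolist())
if __name__=='__main__': st()
E
python3 st.py
```

```text
t 1.85 TCPchest [-0.6299 -0.0054  0.3017] F [-0.4 -0.9  0.3] w 0.031099358168544495
[[-1.0, -0.003, 0.001], [-0.003, 1.0, -0.001], [-0.001, -0.001, -1.0]]
```

Call:
{"fn": "servo_tool", "kwargs": {"increments": [[[0, 0, 0, -4, 0.1, 0, 0], [0, 0, 0, -6, 0.1, 0, 0], [0, 0, 0, -6, 0.1, 0, 0], [0, 0, 0, -6, 0.1, 0, 0], [0, 0, 0, -6, 0.1, 0, 0], [0, 0, 0, -6, 0, 0, 0], [0, 0, 0, -6, 0, 0, 0], [0, 0, 0, -6, 0, 0, 0], [0, 0, 0, -6, 0, 0, 0], [0, 0, 0, -6, 0, 0, 0], [0, 0, 0, -6, 0, 0, 0], [0, 0, 0, -6, 0, 0, 0]]]}}

```text
time: 3.35
tool_pos: [0.6228, 0.037, 0.3015]
orientation: [[-0.534, 0.845, -0.002], [0.845, 0.534, -0.0], [0.001, -0.001, -1.0]]
force: [0.0, 0.0, 0.4]
grip_width: 0.0003
grasp_force: 0.0
```

Call:
{"fn": "servo_tool", "kwargs": {"increments": [[[0, 0, 0, -5, 0, 0, 0], [0, 0, 0, -2, 0, 0, 0], [0, 0, 0, 0, 0, -5, 0], [0, 0, 0, 0, 0, 0, 0]]]}}

```text
time: 3.85
tool_pos: [0.6612, -0.0204, 0.3556]
orientation: [[-0.534, 0.846, 0.005], [0.846, 0.534, 0.001], [-0.002, 0.005, -1.0]]
force: [0.2, -0.0, -1.1]
grip_width: 0.0006
grasp_force: 0.0
```

```bash
python3 st.py
```

```text
t 3.85 TCPchest [0.1404 0.0009 0.3556] F [ 0.1  0.2 -1.1] w 0.0006474150040349227
[[-1.0, -0.001, 0.002], [-0.001, 1.0, 0.005], [-0.002, 0.005, -1.0]]
```

Call:
{"fn": "servo_tool", "kwargs": {"increments": [[[0, 0, 0, 0, 0, 4, 0], [0, 0, 0, 0, 0, 5, 0], [0, 0, 0, 0, 0, 5, 0], [0, 0, 0, 0, 0, 5, 0], [0, 0, 0, 0, 0, 4, 0], [0, 0, 0, 0, 0, 1, 0], [0, 0, 0, 0, 0, 0, 0]]]}}

```text
time: 4.72
tool_pos: [0.6595, -0.0201, 0.1125]
orientation: [[-0.533, 0.846, -0.001], [0.846, 0.533, 0.0], [0.001, -0.001, -1.0]]
force: [-0.4, 0.0, 1.1]
grip_width: 0.0005
grasp_force: 0.0
```

Call:
{"fn": "servo_tool", "kwargs": {"increments": [[[0, 0, 0, 1.5, 0, 0, 0], [0, 0, 0, 1, 0, 0, 0], [0, 0, 0, 0.5, 0, 0, 0], [0, 0, 0, 0.5, 0, 0, 0], [0, 0, 0, 0, 0, 0, 0]]]}}

```text
time: 5.35
tool_pos: [0.641, 0.0094, 0.1128]
orientation: [[-0.532, 0.846, 0.0], [0.846, 0.532, 0.0], [0.0, 0.0, -1.0]]
force: [0.0, -0.5, -0.0]
grip_width: 0.0004
grasp_force: 0.0
```

```bash
python3 st.py
```

```text
t 5.35 TCPchest [ 0.1045 -0.0003  0.1128] F [ 0.4 -0.2 -0. ] w 0.000410122079213661
[[-1.0, 0.0, -0.0], [0.0, 1.0, 0.0], [0.0, 0.0, -1.0]]
```

Call:
{"fn": "servo_tool", "kwargs": {"increments": [[[0, 0, 0, 0.5, 0, 0, 0], [0, 0, 0, 0.4, 0, -0.3, 0], [0, 0, 0, 0.4, 0, -0.35, 0], [0, 0, 0, 0.4, 0, -0.32, 0], [0, 0, 0, 0.4, 0, -0.3, 0], [0, 0, 0, 0.4, 0, -0.27, 0], [0, 0, 0, 0.4, 0, -0.25, 0], [0, 0, 0, 0, 0, 0, 0]]]}}

```text
time: 6.35
tool_pos: [0.6259, 0.0323, 0.131]
orientation: [[-0.531, 0.847, 0.001], [0.847, 0.531, -0.001], [-0.002, -0.0, -1.0]]
force: [1.0, -4.0, 0.8]
grip_width: 0.0005
grasp_force: 2.0
```

```bash
python3 st.py
```

```text
t 6.35 TCPchest [ 0.0771 -0.0009  0.131 ] F [ 3.9 -1.3  0.8] w 0.0005154004237773727
[[-1.0, 0.001, 0.002], [0.001, 1.0, -0.0], [-0.002, -0.0, -1.0]]
```

Contact established and the lid is moving. Continue until it stops.

Call:
{"fn": "servo_tool", "kwargs": {"increments": [[[0, 0, 0, 0.4, 0, -0.24, 0], [0, 0, 0, 0.4, 0, -0.22, 0], [0, 0, 0, 0.4, 0, -0.2, 0], [0, 0, 0, 0.3, 0, -0.14, 0], [0, 0, 0, 0.2, 0, -0.08, 0], [0, 0, 0, 0, 0, 0, 0]]]}}

```text
time: 7.1
tool_pos: [0.6169, 0.0466, 0.1397]
orientation: [[-0.531, 0.847, 0.001], [0.847, 0.531, -0.001], [-0.001, -0.0, -1.0]]
force: [0.6, -4.6, 0.3]
grip_width: 0.0001
grasp_force: 2.4
```

```bash
python3 st.py
```

```text
t 7.1 TCPchest [ 0.0602 -0.0009  0.1397] F [ 4.2 -1.9  0.3] w 0.0001268977482622274
[[-1.0, 0.002, 0.001], [0.002, 1.0, -0.0], [-0.001, -0.0, -1.0]]
```

Call:
{"fn": "servo_tool", "kwargs": {"increments": [[[0, 0, 0, 0.15, 0, -0.05, 0], [0, 0, 0, 0.15, 0, -0.05, 0], [0, 0, 0, 0, 0, 0, 0], [0, 0, 0, 0, 0, 0, 0]]]}}

```text
time: 7.6
tool_pos: [0.6167, 0.0468, 0.14]
orientation: [[-0.53, 0.848, 0.004], [0.848, 0.53, -0.004], [-0.005, 0.001, -1.0]]
force: [7.6, -8.7, -9.2]
grip_width: 0.0002
grasp_force: 6.0
```

```bash
python3 st.py
```

```text
t 7.6 TCPchest [ 0.0598 -0.001   0.14  ] F [11.4  1.8 -9.2] w 0.00018907684224867845
[[-1.0, 0.003, 0.005], [0.003, 1.0, 0.001], [-0.005, 0.001, -1.0]]
```

Call:
{"fn": "servo_tool", "kwargs": {"increments": [[[0, 0, 0, 0.15, 0, -0.05, 0], [0, 0, 0, 0.15, 0, -0.05, 0], [0, 0, 0, 0, 0, 0, 0], [0, 0, 0, 0, 0, 0, 0]]]}}

```text
time: 8.1
tool_pos: [0.6163, 0.0468, 0.1408]
orientation: [[-0.528, 0.849, 0.006], [0.849, 0.528, -0.007], [-0.01, 0.001, -1.0]]
force: [12.3, -15.1, -15.1]
grip_width: 0.0004
grasp_force: 9.5
```

```bash
python3 st.py
```

```text
t 8.1 TCPchest [ 0.0597 -0.0013  0.1408] F [ 19.4   2.4 -15.1] w 0.0003920906714561398
[[-1.0, 0.005, 0.01], [0.005, 1.0, 0.001], [-0.01, 0.001, -1.0]]
```

Call:
{"fn": "servo_tool", "kwargs": {"increments": [[[0, 0, 0, -1, 0, 0.3, 0], [0, 0, 0, -2, 0, 0, 0], [0, 0, 0, -2, 0, 0, 0], [0, 0, 0, 0, 0, -5, 0], [0, 0, 0, 0, 0, -5, 0], [0, 0, 0, 0, 0, -5, 0], [0, 0, 0, 0, 0, -3, 0], [0, 0, 0, 0, 0, 0, 0]]]}}

```text
time: 9.1
tool_pos: [0.6417, 0.0097, 0.3214]
orientation: [[-0.531, 0.847, 0.005], [0.847, 0.531, 0.001], [-0.002, 0.005, -1.0]]
force: [0.6, -0.0, -0.5]
grip_width: 0.0005
grasp_force: 0.0
```

```bash
python3 st.py; python3 - <<'E'
from cell import imaging
import cv2
a=imaging.grab_frame('scene')['color'][110:300,180:400,::-1];b=imaging.grab_frame('top')['color'][110:290,140:340,::-1]
a=cv2.resize(a,(400,345),interpolation=cv2.INTER_CUBIC);b=cv2.resize(b,(383,345),interpolation=cv2.INTER_CUBIC)
cv2.imwrite('pics/s1.png',cv2.hconcat([a,b]))
E
```

```text
t 9.1 TCPchest [0.1046 0.0004 0.3214] F [ 0.3  0.5 -0.5] w 0.0004689755114543714
[[-1.0, 0.001, 0.002], [0.001, 1.0, 0.005], [-0.002, 0.005, -1.0]]
```

View pics/s1.png

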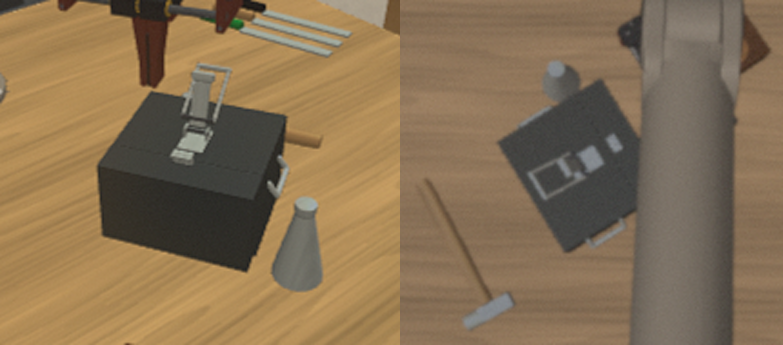

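The lid is shut: in the left view it is flush at the seam, with the keeper at (183,157). Now I go over to behind the bail.

Call:
{"fn": "servo_tool", "kwargs": {"increments": [[[0, 0, 0, 4, 0, 0, 0], [0, 0, 0, 6, 0, 0, 0], [0, 0, 0, 6, 0, 0, 0], [0, 0, 0, 6, 0, 0, 0], [0, 0, 0, 5, 0, 0, 0], [0, 0, 0, 0, 0, 4, 0], [0, 0, 0, 0, 0, 4, 0], [0, 0, 0, 0, 0, 2.6, 0], [0, 0, 0, 0, 0, 0, 0]]]}}

```text
time: 10.32
tool_pos: [0.4943, 0.238, 0.2092]
orientation: [[-0.532, 0.847, -0.006], [0.847, 0.532, -0.004], [-0.0, -0.007, -1.0]]
force: [0.7, 0.2, 0.2]
grip_width: 0.0002
grasp_force: 0.0
```

```bash
python3 st.py
```

```text
t 10.325 TCPchest [-0.1672 -0.0027  0.2092] F [0.2 0.7 0.2] w 0.00022269345513159261
[[-1.0, 0.001, 0.0], [0.001, 1.0, -0.007], [-0.0, -0.007, -1.0]]
```

Call:
{"fn": "servo_tool", "kwargs": {"increments": [[[0, 0, 0, -2, 0.25, 0, 0], [0, 0, 0, -1.2, 0, -0.3, 0], [0, 0, 0, -1, 0, -0.8, 0], [0, 0, 0, -1.05, 0, -1.1, 0], [0, 0, 0, -0.65, 0, -0.45, 0], [0, 0, 0, -0.6, 0, -0.4, 0], [0, 0, 0, -0.7, 0, -0.35, 0], [0, 0, 0, -0.7, 0, -0.25, 0], [0, 0, 0, 0, 0, 0, 0]]]}}

```text
time: 11.45
tool_pos: [0.5409, 0.1729, 0.2489]
orientation: [[-0.531, 0.847, 0.0], [0.847, 0.531, -0.0], [-0.0, -0.0, -1.0]]
force: [-0.2, -0.5, 0.2]
grip_width: 0.0006
grasp_force: 0.0
```

```bash
python3 st.py;  python3 - <<'E'
from cell import imaging
import cv2
a=imaging.grab_frame('scene')['color'][90:240,220:370,::-1]
cv2.imwrite('pics/s2.png',cv2.resize(a,None,fx=4,fy=4,interpolation=cv2.INTER_CUBIC))
E
```

```text
t 11.45 TCPchest [-0.0872  0.002   0.2489] F [ 0.3 -0.5  0.2] w 0.0006447994290552643
[[-1.0, 0.002, 0.0], [0.002, 1.0, -0.0], [-0.0, -0.0, -1.0]]
```

View pics/s2.png

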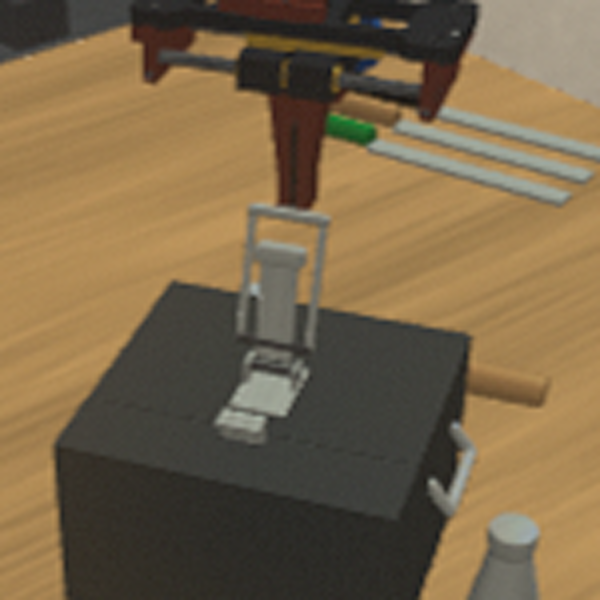

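The bail is being pushed up (bar at about (289,212)) and the fingertip sits behind it. I continue past upright, a little lower.

Call:
{"fn": "servo_tool", "kwargs": {"increments": [[[0, 0, 0, -0.5, -0.2, 0.2, 0], [0, 0, 0, -0.6, 0, 0, 0], [0, 0, 0, -0.7, 0, 0, 0], [0, 0, 0, -0.7, 0, 0, 0], [0, 0, 0, -0.7, 0, 0, 0], [0, 0, 0, -0.6, 0, 0, 0], [0, 0, 0, 0, 0, 0, 0], [0, 0, 0, 0, 0, 0, 0]]]}}

```text
time: 12.5
tool_pos: [0.559, 0.1407, 0.2468]
orientation: [[-0.532, 0.847, -0.0], [0.847, 0.532, 0.0], [0.0, -0.0, -1.0]]
force: [-0.5, 0.2, 0.1]
grip_width: 0.0007
grasp_force: 0.0
```

```bash
python3 st.py;  python3 - <<'E'
from cell import imaging
import cv2
a=imaging.grab_frame('scene')['color'][90:240,220:370,::-1]
cv2.imwrite('pics/s3.png',cv2.resize(a,None,fx=4,fy=4,interpolation=cv2.INTER_CUBIC))
E
```

```text
t 12.5 TCPchest [-5.030e-02  2.000e-04  2.468e-01] F [-0.5 -0.4  0.1] w 0.0007400360627241255
[[-1.0, 0.0, -0.0], [0.0, 1.0, -0.0], [0.0, -0.0, -1.0]]
```

View pics/s3.png

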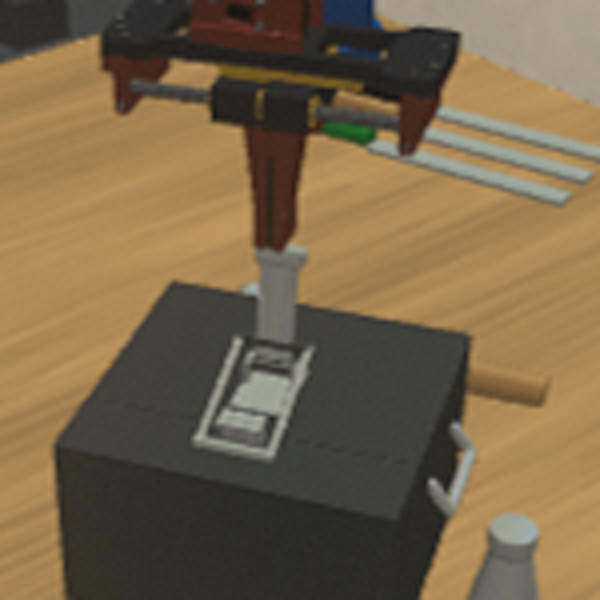

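The bail has fallen forward: its bar is at (235,452), at or in front of the keeper at (243,435). I push the lever from behind towards the lid to be sure it drops.

Call:
{"fn": "servo_tool", "kwargs": {"increments": [[[0, 0, 0, 0, 0, -2, 0], [0, 0, 0, 4, 0, 0, 0], [0, 0, 0, 3.5, 0, 0, 0], [0, 0, 0, 0, 0, 2.5, 0], [0, 0, 0, 0, 0, 2, 0], [0, 0, 0, -1.5, 0, 0, 0], [0, 0, 0, -1.5, 0, 0, 0], [0, 0, 0, -1.5, 0, 0, 0], [0, 0, 0, -1.5, 0, 0, 0], [0, 0, 0, -1.5, 0, 0, 0], [0, 0, 0, -0.9, 0, 0, 0], [0, 0, 0, 0, 0, 0, 0]]]}}

```text
time: 14.05
tool_pos: [0.5642, 0.1318, 0.2218]
orientation: [[-0.531, 0.847, 0.0], [0.847, 0.531, -0.001], [-0.001, -0.0, -1.0]]
force: [0.1, -0.7, 0.5]
grip_width: 0.0005
grasp_force: 0.0
```

```bash
python3 st.py
```

```text
t 14.05 TCPchest [-4.000e-02 -1.000e-04  2.218e-01] F [ 0.6 -0.3  0.5] w 0.0005362609946526627
[[-1.0, 0.002, 0.001], [0.002, 1.0, -0.0], [-0.001, -0.0, -1.0]]
```

Call:
{"fn": "servo_tool", "kwargs": {"increments": [[[0, 0, 0, 2, 0, 0, 0], [0, 0, 0, 2, 0, -1, 0], [0, 0, 0, 0, 0, -4, 0], [0, 0, 0, 0, 0, -2, 0], [0, 0, 0, 0, 0, 0, 0]]]}}

```text
time: 14.68
tool_pos: [0.5433, 0.1674, 0.2933]
orientation: [[-0.533, 0.846, 0.003], [0.846, 0.533, 0.002], [-0.0, 0.003, -1.0]]
force: [-0.8, -0.5, -0.4]
grip_width: 0.0003
grasp_force: 0.0
```

```bash
python3 st.py;  python3 - <<'E'
from cell import imaging
import cv2
a=imaging.grab_frame('scene')['color'][120:240,230:350,::-1]
cv2.imwrite('pics/s4.png',cv2.resize(a,None,fx=5,fy=5,interpolation=cv2.INTER_CUBIC))
E
```

```text
t 14.675 TCPchest [-0.0813  0.0011  0.2933] F [ 0.  -0.9 -0.4] w 0.0003009649535401594
[[-1.0, -0.0, 0.0], [-0.0, 1.0, 0.003], [-0.0, 0.003, -1.0]]
```

View pics/s4.png

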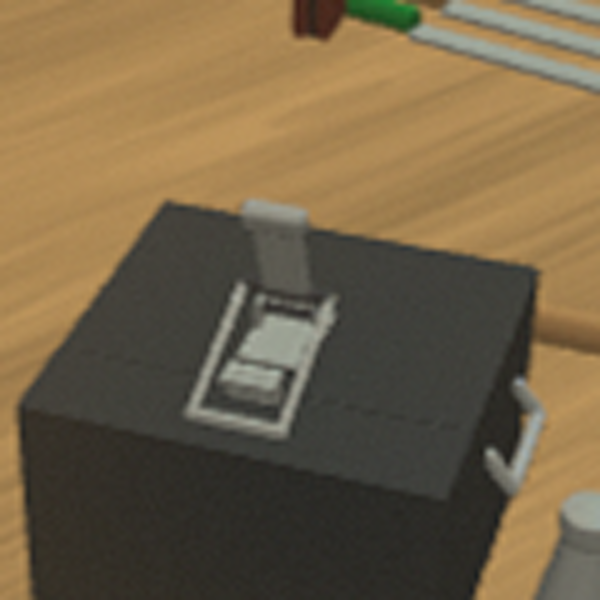

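The bar now lies on the lid at (238,424), clear in front of the keeper at (250,380). I move to the lid side of the lever and swing it back.

Call:
{"fn": "servo_tool", "kwargs": {"increments": [[[0, 0, 0, -5, 0, 0, 0], [0, 0, 0, -5, -0.1, 0, 0], [0, 0, 0, 0, 0, 3, 0], [0, 0, 0, 0, 0, 3, 0], [0, 0, 0, 0, 0, 0.7, 0], [0, 0, 0, 1, 0, 0, 0], [0, 0, 0, 1, 0, 0, 0], [0, 0, 0, 1, 0, -0.1, 0], [0, 0, 0, 1, 0, -0.1, 0], [0, 0, 0, 1, 0, -0.1, 0], [0, 0, 0, 0, 0, 0, 0]]]}}

```text
time: 16.1
tool_pos: [0.5676, 0.1253, 0.2279]
orientation: [[-0.534, 0.846, -0.001], [0.846, 0.534, 0.001], [0.001, -0.0, -1.0]]
force: [-0.4, -0.4, -0.3]
grip_width: 0.0004
grasp_force: 0.0
```

```bash
python3 st.py
```

```text
t 16.1 TCPchest [-0.0327 -0.0007  0.2279] F [ 0.2 -0.6 -0.3] w 0.00037358519190893114
[[-1.0, -0.001, -0.001], [-0.001, 1.0, -0.0], [0.001, -0.0, -1.0]]
```

Call:
{"fn": "servo_tool", "kwargs": {"increments": [[[0, 0, 0, 1, 0, 0, 0], [0, 0, 0, 1, 0, 0, 0], [0, 0, 0, 1, 0, 0.3, 0], [0, 0, 0, 1, 0, 0.35, 0], [0, 0, 0, 0.6, 0, 0.4, 0], [0, 0, 0, 0.6, 0, 0.5, 0], [0, 0, 0, 0.5, 0, 0.4, 0], [0, 0, 0, 0, 0, 0, 0]]]}}

```text
time: 17.1
tool_pos: [0.5377, 0.1725, 0.208]
orientation: [[-0.532, 0.846, -0.001], [0.846, 0.532, -0.0], [0.0, -0.0, -1.0]]
force: [0.1, -0.5, -0.1]
grip_width: 0.0002
grasp_force: 0.0
```

```bash
python3 st.py;  python3 - <<'E'
from cell import imaging
import cv2
a=imaging.grab_frame('scene')['color'][120:240,230:350,::-1]
cv2.imwrite('pics/s5.png',cv2.resize(a,None,fx=5,fy=5,interpolation=cv2.INTER_CUBIC))
E
```

```text
t 17.1 TCPchest [-0.0886 -0.0009  0.208 ] F [ 0.5 -0.2 -0.1] w 0.00019477767779613664
[[-1.0, 0.0, -0.0], [0.0, 1.0, -0.0], [0.0, -0.0, -1.0]]
```

View pics/s5.png

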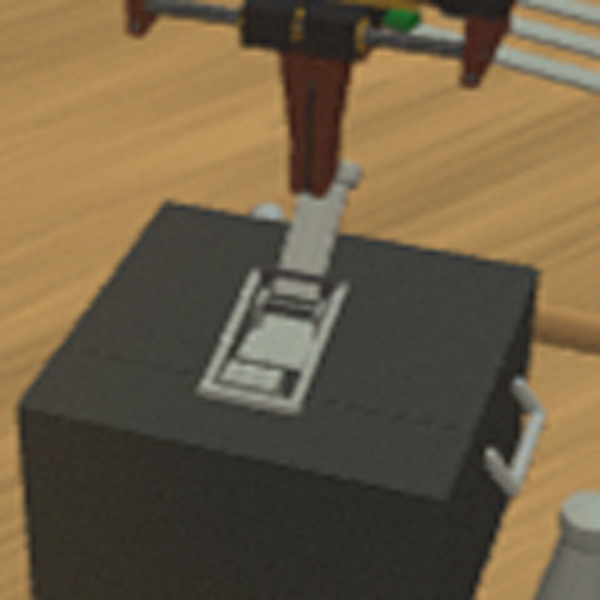

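The bar has been drawn in to (250,398), under the keeper lip at (252,375). Next I press the lever over centre.

Call:
{"fn": "servo_tool", "kwargs": {"increments": [[[0, 0, 0, 0.6, 0, 0.45, 0], [0, 0, 0, 0.5, 0, 0.5, 0], [0, 0, 0, 0.4, 0, 0.6, 0], [0, 0, 0, 0.4, 0, 0.65, 0], [0, 0, 0, 0.25, 0, 0.7, 0], [0, 0, 0, 0.2, 0, 0.7, 0], [0, 0, 0, 0, 0, 0, 0]]]}}

```text
time: 18.02
tool_pos: [0.5244, 0.1925, 0.1713]
orientation: [[-0.533, 0.846, -0.002], [0.846, 0.533, -0.0], [0.001, -0.002, -1.0]]
force: [0.2, -0.8, 0.1]
grip_width: 0.0006
grasp_force: 0.0
```

```bash
python3 st.py
```

```text
t 18.025 TCPchest [-0.1126 -0.0015  0.1713] F [ 0.7 -0.2  0.1] w 0.000560733845404941
[[-1.0, -0.0, -0.001], [-0.0, 1.0, -0.002], [0.001, -0.002, -1.0]]
```

Call:
{"fn": "servo_tool", "kwargs": {"increments": [[[0, 0, 0, 0, 0, 0.5, 0], [0, 0, 0, 0, 0, 0.5, 0], [0, 0, 0, 0, 0, 0.3, 0], [0, 0, 0, 0, 0, 0.2, 0], [0, 0, 0, 0, 0, 0, 0]]]}}

```text
time: 18.65
tool_pos: [0.5255, 0.192, 0.1581]
orientation: [[-0.532, 0.847, -0.0], [0.847, 0.532, 0.0], [0.001, 0.0, -1.0]]
force: [-2.9, -1.3, 6.1]
grip_width: 0.0006
grasp_force: 3.4
```

```bash
python3 st.py
```

```text
t 18.65 TCPchest [-0.1116 -0.0008  0.1581] F [-0.4 -3.2  6.1] w 0.0005959745213996621
[[-1.0, 0.001, -0.001], [0.001, 1.0, 0.0], [0.001, 0.0, -1.0]]
```

Contact at the expected home height (0.158). I press a bit more, then retreat and look.

Call:
{"fn": "servo_tool", "kwargs": {"increments": [[[0, 0, 0, 0, 0, 0.2, 0], [0, 0, 0, 0, 0, 0.1, 0], [0, 0, 0, 0, 0, 0, 0]]]}}

```text
time: 19.02
tool_pos: [0.5257, 0.1921, 0.1574]
orientation: [[-0.532, 0.847, -0.0], [0.847, 0.532, 0.002], [0.002, 0.001, -1.0]]
force: [-11.0, -2.9, 28.0]
grip_width: 0.0003
grasp_force: 13.9
```

Call:
{"fn": "servo_tool", "kwargs": {"increments": [[[0, 0, 0, 0, 0, -1, 0], [0, 0, 0, 0, 0, -4, 0], [0, 0, 0, 0, 0, -5, 0], [0, 0, 0, 3, 0, -5, 0], [0, 0, 0, 6, 0, 0, 0], [0, 0, 0, 6, 0, 0, 0], [0, 0, 0, 6, 0, 0, 0], [0, 0, 0, 0, 0, 0, 0]]]}}

```text
time: 20.02
tool_pos: [0.41, 0.3747, 0.3039]
orientation: [[-0.54, 0.842, -0.001], [0.842, 0.54, 0.001], [0.002, -0.001, -1.0]]
force: [0.2, -0.7, -0.0]
grip_width: 0.0
grasp_force: 0.0
```

```bash
python3 st.py;  python3 - <<'E'
from cell import imaging
import cv2
a=imaging.grab_frame('scene')['color'][120:240,230:350,::-1];b=imaging.grab_frame('top')['color'][110:290,140:340,::-1]
a=cv2.resize(a,(400,400),interpolation=cv2.INTER_CUBIC);b=cv2.resize(b,(400,400),interpolation=cv2.INTER_CUBIC)
cv2.imwrite('pics/s6.png',cv2.hconcat([a,b]))
E
```

```text
t 20.025 TCPchest [-0.3278 -0.0013  0.3039] F [ 0.7 -0.1 -0. ] w 4.493482239420867e-05
[[-1.0, -0.009, -0.002], [-0.009, 1.0, -0.001], [0.002, -0.001, -1.0]]
```

View pics/s6.png

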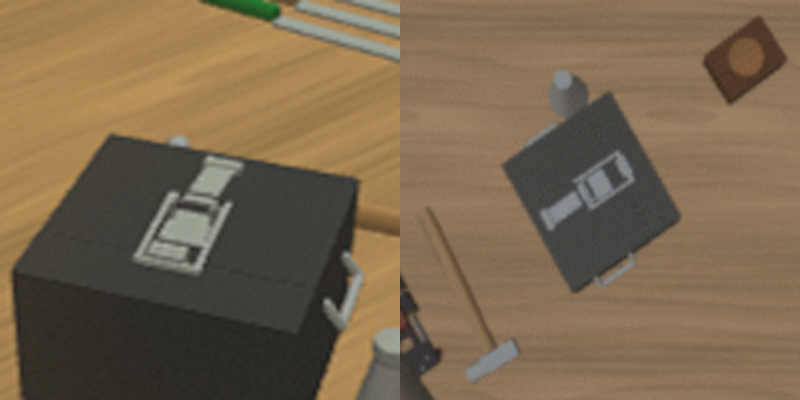

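The lever lies flat along the chest top and the lid is shut. The bar is at about (168,262) and the bystanders have not moved. One numeric check that the bar is under the lip.

```bash
python3 - <<'E'
from fit import *
p=np.load('p.npy');f=lambda P:np.round((proj('scene',world(p,np.array(P)))-[230,120])*400/120,0)
print('bar hooked',f((.0145,0,.1575)),'bar on top',f((.014,0,.1695)),'seat lid corner -y',f((0,-.1,.15)),'lip top',f((.0195,0,.166)),'lever tip home',f(tip(1.71)))
E
```

```text
bar hooked [164. 258.] bar on top [164. 244.] seat lid corner -y [ 37. 227.] lip top [161. 252.] lever tip home [220. 164.]
```

```bash
python3 -c "
from cell import order;print(order.hand_in())"
```

```text
the job is handed in; nothing more can be done
None
```

The job is handed in: the lid is shut, the bail bar is hooked behind the keeper, the lever is pressed fully home, and the hammer, cone and block were not touched. It took about 20 s of robot time, and a final camera check put the bar and lever where they should be when hooked and home.

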